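# Close the moisture tins with their own lids

## Robot

A 6-joint arm with a two-finger parallel gripper is mounted at the origin on the work surface. World frame = base frame: x ahead of the robot, y to its left, z up, the work surface at z = 0. Lengths are in mm, angles in degrees, forces in N, time in s.
With the tool pointing down it reaches from about 300 to 850 mm from the base axis. Payload 4.2 kg.
Tool frame: the origin (TCP) lies on the front face of the gripper's body, between the roots of the fingers; the fingertips stand 78 mm ahead of it and the grasp point (between the pads) lies 60 mm ahead of it; x points along the fingers, y is the direction in which the jaws open and shut, and the axes are right-handed (so a half turn about x gives the same grasp; the last joint's range is limited). The gripper opens to 91 mm and grips with 3 to 60 N. Pads are 32 mm wide; open, the fingers measure 118 mm over their backs; the gripper's body (76 mm by 178 mm) begins 60 mm behind the grasp point.
Start: joints at [67.323, 18.312, 89.639, -0, 72.044, -1.146], TCP at [211.035, 534.882, 292.276] pointing down, gripper open.
Joint ranges: [-177.97, 177.97], [-48.28, 115.42], [12.27, 149.76], [-77.06, 257.06], [2.81, 150.46], [-146.56, 146.56]. Speed limits (degrees/s): [147.25, 147.25, 180, 180, 180, 180].

## Interface

Orientations are given as [roll, pitch, yaw] about the fixed x, y, z axes, in that order (R = Rz(yaw) Ry(pitch) Rx(roll)).
In Python, from workcell import status, viewer, env gives the robot as it stands. The module is installed in compiled form; this text tells all that it offers.
- The arm moves only by the tool move_arm, never from a script. Its argument "moves" is a list of rows, each a list of 3 entries, a list of its own where there are three numbers: the shift along the tool's x, y, z in cm, then the turn about the tool's x in rad, then the gripper's target within -1 to 1 (fully open at 1, half-way at 0, shut at -1). A call has 1 to 20 rows; each row is the pose to reach, as a shift and turn from the pose commanded when the call began, along the tool's axes at that moment; what a row does not reach only later rows make up. A row lasts 1/8 s, in which the tool goes at most 62.5 mm and 10.7 degrees, less where a joint would pass 70% of its speed; a pose out of reach is approached as far as the arm can. A call with a gripper value outside its range is refused whole. The fingers move at their own pace and stop on an object; "force" is the grip in N (left out, the last holds). Time passes only in rows, so rows that repeat a pose let the fingers close. It gives the time, the measured TCP pose, the force and the opening at its end, in the units of the state.
- status.state(): the state, without advancing time (a new reading comes with each control period).
- viewer.grab_frame(name): name is "scene" or "top" or "wrist"; returns the picture (420x560x3 uint8, red, green, blue); there is no depth.
- viewer.get_calibration(name): a dict with "camera_matrix" (3x3 intrinsics, pixels), "eye" and "rotation" of the camera in the world. Camera axes: x right, y down, z forward; pixel columns grow to the right and rows downward; lengths in mm; the calibration is good to about 2 mm. A picture is of the moment at which its call begins: read the wrist's pose just before it. get_calibration takes no time and is no camera call; for the wrist camera it gives the pose at the moment of the call.
- env.job_done(): hands the job in, once; it reports no verdict.
The state is a dict: "time_s": time; "qpos": joint angles; "qvel": joint speeds; "effort": joint torques, N m; "ee_pos": TCP position; "ee_rot": TCP orientation; "force": force on the tool from outside, world axes, zero at the start; "torque": the same for the moment, N m; "gripper_width": finger opening in mm.
Only numpy, scipy, OpenCV 4.12 (cv2) and the standard library are available. Lean on these libraries where they do the work, as an engineer would, in place of code of your own. Each camera call takes 0.05 s, during which the arm holds its last target.

## Task

These soil moisture tins were each weighed together with their own lid, so the lids must not get mixed up: close every red and blue tin with the lid of its own colour and size, set squarely and fully home on the rim. Leave the tins standing where they are, and leave the closed yellow tin and the plain unpainted tin alone.

Things in the scene. Friction and masses are not known exactly. Their poses are not given: they have to be found in the camera images.
- tin_red_large: the large tin painted red: an open, empty, upright round aluminium tin, 64 mm outside diameter, about 56 mm clear inside the mouth, 45 mm high, with a red band round its rim and a red spot on its inner floor. Loose on the bench. Origin at the centre of its underside, z up.
- lid_red_large_knob (a point): lid of the large red tin, lying upright: aluminium flange 70 mm across, 4 mm thick, with a red ring; on it a red cylindrical knob 20 mm across, 24 mm high; below it a self-centring tapered plug 9 mm deep, 53 mm wide narrowing to 43. Point: the knob's centre, 12 mm above the flange, 25 mm above the plug's foot; 61 mm above the tin's underside once the flange rests on the rim. z up.
- tin_red_small: the small tin painted red: an open, empty, upright round aluminium tin, 48 mm outside diameter, about 40 mm clear inside the mouth, 38 mm high, with a red band round its rim and a red spot on its inner floor. Loose on the bench. Origin at the centre of its underside, z up.
- lid_red_small_knob (a point): lid of the small red tin, lying upright: aluminium flange 54 mm across, 4 mm thick, with a red ring; on it a red cylindrical knob 20 mm across, 24 mm high; below it a self-centring tapered plug 9 mm deep, 37 mm wide narrowing to 28. Point: the knob's centre, 12 mm above the flange, 25 mm above the plug's foot; 54 mm above the tin's underside once the flange rests on the rim. z up.
- tin_blue_large: the large tin painted blue: an open, empty, upright round aluminium tin, 64 mm outside diameter, about 56 mm clear inside the mouth, 45 mm high, with a blue band round its rim and a blue spot on its inner floor. Loose on the bench. Origin at the centre of its underside, z up.
- lid_blue_large_knob (a point): lid of the large blue tin, lying upright: aluminium flange 70 mm across, 4 mm thick, with a blue ring; on it a blue cylindrical knob 20 mm across, 24 mm high; below it a self-centring tapered plug 9 mm deep, 53 mm wide narrowing to 43. Point: the knob's centre, 12 mm above the flange, 25 mm above the plug's foot; 61 mm above the tin's underside once the flange rests on the rim. z up.
- tin_blue_small: the small tin painted blue: an open, empty, upright round aluminium tin, 48 mm outside diameter, about 40 mm clear inside the mouth, 38 mm high, with a blue band round its rim and a blue spot on its inner floor. Loose on the bench. Origin at the centre of its underside, z up.
- lid_blue_small_knob (a point): lid of the small blue tin, lying upright: aluminium flange 54 mm across, 4 mm thick, with a blue ring; on it a blue cylindrical knob 20 mm across, 24 mm high; below it a self-centring tapered plug 9 mm deep, 37 mm wide narrowing to 28. Point: the knob's centre, 12 mm above the flange, 25 mm above the plug's foot; 54 mm above the tin's underside once the flange rests on the rim. z up.
- tin_yellow_closed: a large tin painted yellow that is already closed, not part of the job: 64 mm in diameter (70 mm at its lid), 73 mm high with its yellow knob, loose on the bench. Origin at the centre of its underside, z up.
- tin_plain_open: a large open tin without any paint and without a lid, not part of the job: 64 mm in diameter, 45 mm high, loose on the bench. Origin at the centre of its underside, z up.
Things that resemble listed ones, but are neither listed nor needed, are in the scene too. What is shaped like the part that bears lid_blue_small_knob but orange or purple is not meant.

How it is judged:
By the outcome, as a careful person would: the job done as asked, in the order asked, and still so for the second after the job is handed in, with the robot touching nothing.
It also fails if it takes over 120 s, if anything falls off the work surface, if the arm or the gripper's body presses on something with over 40 N, if the wrist force passes 120 N, or if a joint passes its speed limit or range.

## Working session

There is one attempt and no reset: what is moved stays moved. The work goes in short steps, Python scripts to look and compute and a tool call to move; the robot and the scene stay as the last step left them, time stands still between calls to the robot, and variables do not carry over. Pictures are saved under pics/ and viewed, and the job is handed in when it is done.

Besides the shell and the picture viewer there is one more tool, called by a JSON object that holds its "name" and its "arguments". move_arm: Moves the arm, as the interface text tells. Its arguments: {"type":"object","properties":{"moves":{"type":"array","items":{"type":"array"}},"force":{"type":"number"}},"required":["moves"]}

```bash
mkdir -p pics; python3 - <<'E'
from workcell import status, viewer, env
import cv2
s=status.state(); print(s)
for n in ("scene","top"):
    im=viewer.grab_frame(n); cv2.imwrite(f"pics/{n}0.png",im[:,:,::-1])
    print(n,viewer.get_calibration(n))
print(viewer.get_calibration("wrist"))
E
```

```text
{'time_s': 0.0, 'qpos': array([ 6.73244508e+01,  1.83519285e+01,  8.97085830e+01, -1.31102067e-03,
        7.20429077e+01, -1.14620693e+00]), 'qvel': array([ 0.01197646, -0.00238247, -0.07480886,  0.00299964, -0.08915684,
        0.08445353]), 'effort': array([ 1.51778695e-03, -4.12457478e+01, -2.31972635e+01,  7.28550064e-02,
        4.57952265e-02, -1.49712946e-04]), 'ee_pos': array([210.87364083, 534.53045416, 291.40252277]), 'ee_rot': array([ -90.45570074,   89.89657337, -111.98463766]), 'force': array([ 0.31791327, -0.21553466, -0.26004095]), 'torque': array([0.00466757, 0.00513647, 0.00835928]), 'gripper_width': 91.2679931562859}
scene {'camera_matrix': array([[424.75763543,   0.        , 273.5904428 ],
       [  0.        , 424.75763543, 211.52087721],
       [  0.        ,   0.        ,   1.        ]]), 'eye': array([1007.57731911,  170.82430386,  939.13842749]), 'rotation': array([-147.47596152,   -0.35487898,  107.00673147])}
top {'camera_matrix': array([[523.88403205,   0.        , 275.48919193],
       [  0.        , 523.88403205, 209.08751715],
       [  0.        ,   0.        ,   1.        ]]), 'eye': array([ 399.12382177,  -18.43280747, 1282.42091634]), 'rotation': array([-177.1499852 ,    0.44792272,  -89.78045747])}
{'camera_matrix': array([[303.02526453,   0.        , 279.53284553],
       [  0.        , 303.02526453, 208.35081747],
       [  0.        ,   0.        ,   1.        ]]), 'eye': array([144.8459014 , 561.43721883, 383.68702533]), 'rotation': array([1.65328806e+02, 4.02120401e-02, 6.84948191e+01])}
```

View pics/top0.png

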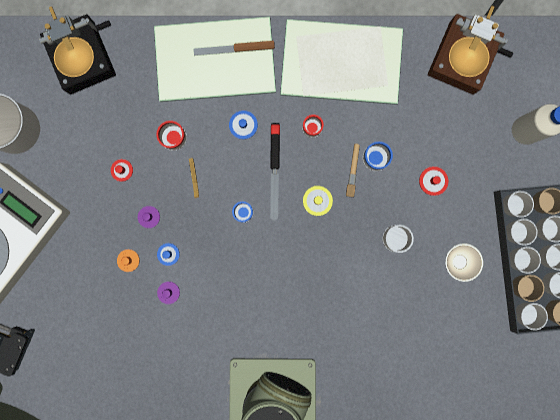

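View pics/scene0.png

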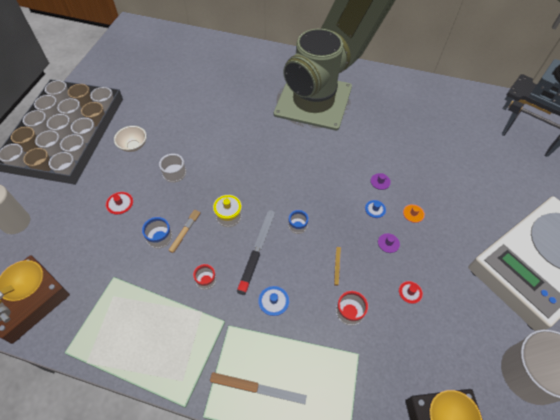

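```bash
python3 - <<'E'
import cv2
im=cv2.imread("pics/top0.png")
cv2.imwrite("pics/cA.png",cv2.resize(im[100:310,95:295],None,fx=2.85,fy=2.85,interpolation=cv2.INTER_CUBIC))
cv2.imwrite("pics/cB.png",cv2.resize(im[100:260,220:460],None,fx=3.3,fy=3.3,interpolation=cv2.INTER_CUBIC))
E
```

```text
(no output)
```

View pics/cA.png

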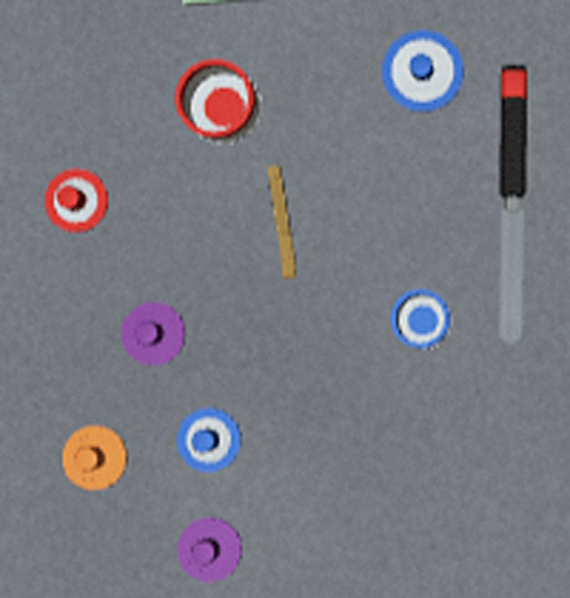

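View pics/cB.png

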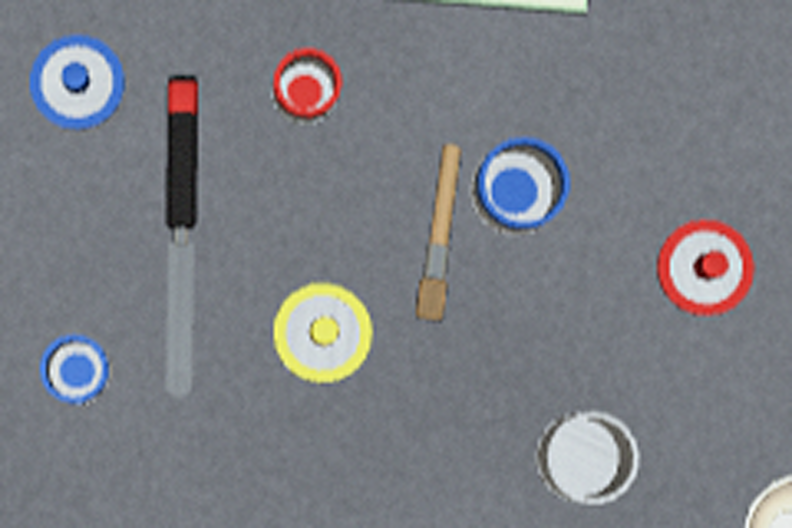

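```bash
cat > h.py <<'E'
import numpy as np, cv2
from scipy.spatial.transform import Rotation as R
from scipy.optimize import least_squares
from workcell import status, viewer
def ray(cal,px):
    px=np.atleast_2d(np.asarray(px,float)); K=cal["camera_matrix"]
    d=np.c_[px,np.ones(len(px))]@np.linalg.inv(K).T
    return d@R.from_euler('xyz',cal["rotation"],degrees=True).as_matrix().T
def toplane(cal,px,z):
    d=ray(cal,px); e=cal["eye"]; return (e+d*((z-e[2])/d[:,2])[:,None])[:,:2]
def proj(cal,P):
    P=np.atleast_2d(P); M=R.from_euler('xyz',cal["rotation"],degrees=True).as_matrix()
    c=(P-cal["eye"])@M; u=c@cal["camera_matrix"].T; return u[:,:2]/u[:,2:]
def mask(im,col):
    hsv=cv2.cvtColor(im,cv2.COLOR_RGB2HSV); h,s,v=[hsv[...,i].astype(int) for i in range(3)]
    if col=='red': m=((h<6)|(h>174))
    else: m=(h>100)&(h<118)
    return (m&(s>130)&(v>60)).astype(np.uint8)
def outer(im,col,c,r):
    """outer contour hull of colour blob near c"""
    m=mask(im,col); k=np.zeros_like(m); cv2.circle(k,tuple(int(x) for x in c),int(r),1,-1); m&=k
    pts=np.argwhere(m)[:,::-1].astype(np.int32)
    return cv2.convexHull(pts).reshape(-1,2)
def circ(cal,im,col,c,r,z):
    h=outer(im,col,c,r); p=toplane(cal,h,z)
    f=least_squares(lambda q:np.hypot(p[:,0]-q[0],p[:,1]-q[1])-q[2],[*p.mean(0),30],loss='soft_l1')
    return f.x, np.abs(f.fun).max()
E
python3 - <<'E'
from h import *
T={'tRL':('red',(171,135),20,(352,307),45),'tRS':('red',(313,126),16,(205,275),38),'tBL':('blue',(377,157),20,(156,231),45),'tBS':('blue',(243,212),15,(299,220),38),
'lRL':('red',(434,181),20,(120,203),13),'lRS':('red',(122,171),16,(411,292),13),'lBL':('blue',(243,124),20,(274,301),13),'lBS':('blue',(168,255),16,(376,209),13)}
for n in("top","scene"):
    im=cv2.imread(f"pics/{n}0.png")[:,:,::-1].copy(); cal=viewer.get_calibration(n)
    for k,(c,p,r,p2,z) in T.items():
        f,e=circ(cal,im,c,p if n=="top" else p2,r,z); print(n,k,f.round(1),round(e,1))
    print(proj(cal,[0,0,0]))
E
```

```text
top tRL [638.6 243.7  32.9] 1.0
top tRS [663.8 -96.7  24.6] 1.0
top tBL [ 590.  -251.8   32.6] 0.9
top tBS [455.4  71.1  24. ] 0.8
top lRL [ 532.8 -391.    34.7] 0.5
top lRS [556.8 368.3  26.7] 1.0
top lBL [669.5  72.3  34.5] 0.6
top lBS [352.7 252.2  26.4] 0.8
[[271.36167671 401.14491037]]
scene tRL [641.7 245.4  32.6] 1.2
scene tRS [666.8 -95.4  24.7] 1.1
scene tBL [ 592.8 -250.5   33. ] 1.5
scene tBS [458.1  72.9  25. ] 1.4
scene lRL [ 534.  -390.7   34.4] 0.5
scene lRS [558.  369.6  26.5] 0.6
scene lBL [670.9  73.1  34.1] 0.5
scene lBS [353.8 252.9  26.2] 0.6
[[313.45705232 100.62546496]]
```

```bash
cat >> h.py <<'E'
OBJ={'tRL':(640.1,244.5),'tRS':(665.3,-96.0),'tBL':(591.4,-251.1),'tBS':(456.7,72),'lRL':(533.4,-390.8),'lRS':(557.4,369),'lBL':(670.2,72.7),'lBS':(353.2,252.5)}
def go(x,y,z):
    s=status.state(); M=R.from_euler('xyz',s["ee_rot"],degrees=True).as_matrix()
    print("t",round(s["time_s"],2),"at",s["ee_pos"].round(1),"w",round(s["gripper_width"],1),"F",s["force"].round(1),"shift cm",(M.T@(np.array([x,y,z])-s["ee_pos"])/10).round(2))
    return M
E
python3 - <<'E'
from h import *
print(go(*OBJ['lRS'],200).round(3))
E
```

```text
t 0.1 at [210.9 534.6 291.5] w 91.2 F [-0.8 -0.8  0.3] shift cm [ 9.15 -2.67 38.31]
[[-0.001  0.367  0.93 ]
 [-0.001  0.93  -0.367]
 [-1.    -0.002 -0.   ]]
```

{"name": "move_arm", "arguments": {"moves": [[[9.1,-2.7,38.3],0,0],[[9.1,-2.7,38.3],0,0],[[9.1,-2.7,38.3],0,0],[[9.1,-2.7,38.3],0,0],[[9.1,-2.7,38.3],0,0],[[9.1,-2.7,38.3],0,0],[[9.1,-2.7,38.3],0,0],[[9.1,-2.7,38.3],0,0],[[9.1,-2.7,38.3],0,0],[[9.1,-2.7,38.3],0,0]], "force": 15}}

```text
time_s: 1.35
ee_pos: [556.1, 370.4, 202.1]
ee_rot: [82.1, 89.9, 60.7]
force: [-0.4, 0.1, -0.0]
gripper_width: 45.4
```

```bash
python3 - <<'E'
from h import *
go(*OBJ['lRS'],93.5)
cal=viewer.get_calibration("wrist"); im=viewer.grab_frame("wrist")
print(proj(cal,[[*OBJ['lRS'],37],[*OBJ['lRS'],13]]).round(0))
c=proj(cal,[[*OBJ['lRS'],13]])[0]
print(circ(cal,im,'red',c,100,13))
cv2.imwrite("pics/w1.png",im[:,:,::-1])
E
```

```text
t 1.35 at [556.1 370.4 202.1] w 45.4 F [-0.4  0.1 -0. ] shift cm [10.86 -0.09  0.17]
[[278. 215.]
 [278. 208.]]
(array([557.14034735, 371.7603271 ,  27.0563297 ]), np.float64(0.4494511481716259))
```

View pics/w1.png

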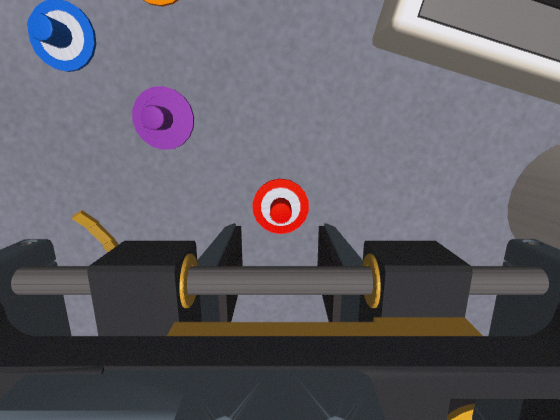

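{"name": "move_arm", "arguments": {"moves": [[[5,0,0.1],0,0],[[8,0,0.1],0,0],[[10.8,0,0.1],0,0],[[10.8,0,0.1],0,0],[[10.8,0,0.1],0,0],[[10.8,0,0.1],0,-1],[[10.8,0,0.1],0,-1],[[10.8,0,0.1],0,-1],[[10.8,0,0.1],0,-1],[[10.8,0,0.1],0,-1],[[10.8,0,0.1],0,-1]], "force": 15}}

```text
time_s: 2.78
ee_pos: [558.4, 368.9, 93.4]
ee_rot: [85.0, 90.0, 63.4]
force: [-1.1, 1.1, 1.8]
gripper_width: 19.4
```

```bash
python3 - <<'E'
from h import *
go(*OBJ['tRS'],93.5)
E
```

```text
t 2.77 at [558.4 368.9  93.4] w 19.4 F [-1.1  1.1  1.8] shift cm [-2.000e-02 -3.932e+01  2.701e+01]
```

{"name": "move_arm", "arguments": {"moves": [[[-4,0,0],0,-1],[[-8,0,0],0,-1],[[-11,-3,2],0,-1],[[-11,-39.3,27],0,-1],[[-11,-39.3,27],0,-1],[[-11,-39.3,27],0,-1],[[-11,-39.3,27],0,-1],[[-11,-39.3,27],0,-1],[[-11,-39.3,27],0,-1],[[-11,-39.3,27],0,-1],[[-11,-39.3,27],0,-1],[[-11,-39.3,27],0,-1],[[-11,-39.3,27],0,-1],[[-11,-39.3,27],0,-1]], "force": 15}}

```text
time_s: 4.53
ee_pos: [665.1, -94.3, 203.4]
ee_rot: [120.5, 90.0, 99.1]
force: [0.2, -0.6, -0.1]
gripper_width: 19.6
```

```bash
python3 - <<'E'
from h import *
go(*OBJ['tRS'],125)
cal=viewer.get_calibration("wrist"); im=viewer.grab_frame("wrist")
p=OBJ['tRS']; print(proj(cal,[[*p,38]]).round(0))
cv2.imwrite("pics/w2.png",im[:,:,::-1])
E
```

```text
t 4.53 at [665.1 -94.3 203.4] w 19.6 F [ 0.2 -0.6 -0.1] shift cm [ 7.84 -0.15  0.08]
[[277. 213.]]
```

View pics/w2.png

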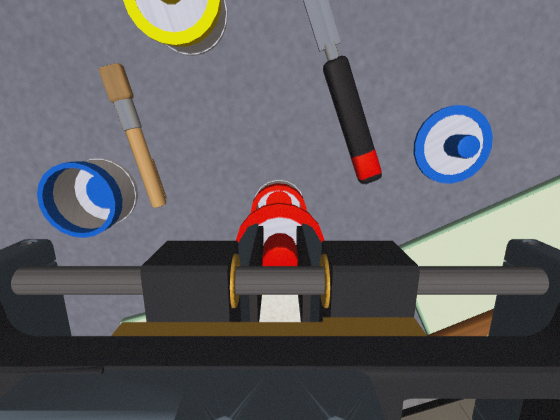

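{"name": "move_arm", "arguments": {"moves": [[[3,-0.1,0.1],0,-1],[[5.5,-0.1,0.1],0,-1],[[6.5,-0.1,0.1],0,-1],[[7,-0.1,0.1],0,-1],[[7.4,-0.1,0.1],0,-1],[[7.7,-0.1,0.1],0,-1],[[7.9,-0.1,0.1],0,-1],[[8.0,-0.1,0.1],0,-1],[[8.0,-0.1,0.1],0,-1]]}}

```text
time_s: 5.7
ee_pos: [665.8, -97.1, 123.3]
ee_rot: [59.1, 90.0, 37.6]
force: [-0.2, -0.5, -0.4]
gripper_width: 19.4
```

```bash
python3 - <<'E'
from h import *
go(*OBJ['tRS'],122.4)
im=viewer.grab_frame("scene")
cv2.imwrite("pics/s2.png",cv2.resize(im[200:340,120:300,::-1],None,fx=4,fy=4))
E
```

```text
t 5.7 at [665.8 -97.1 123.3] w 19.4 F [-0.2 -0.5 -0.4] shift cm [ 0.09  0.09 -0.09]
```

View pics/s2.png

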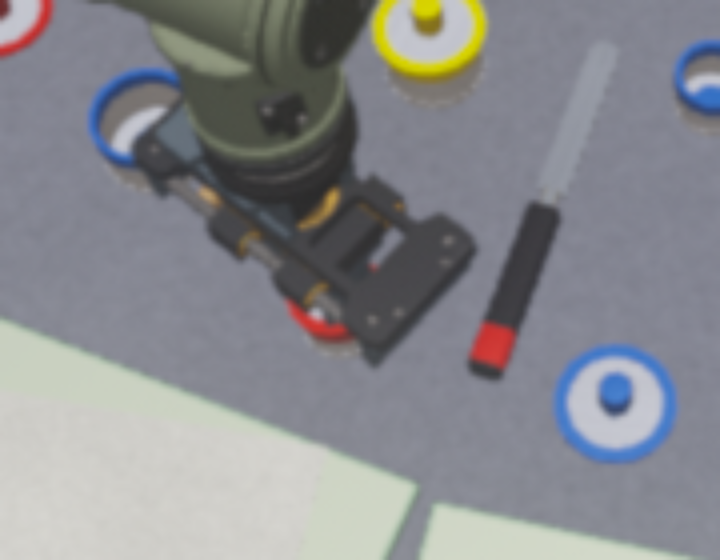

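{"name": "move_arm", "arguments": {"moves": [[[0.1,0,0],0,-1],[[0.15,0,0],0,-1],[[0.2,0,0],0,-1],[[0.2,0,0],0,-1]]}}

```text
time_s: 6.25
ee_pos: [665.9, -97.2, 122.4]
ee_rot: [16.1, 89.9, -5.5]
force: [-1.2, 0.7, 5.7]
gripper_width: 19.7
```

{"name": "move_arm", "arguments": {"moves": [[[-0.15,0,0],0,0],[[-0.15,0,0],0,0],[[-0.15,0,0],0,0],[[-0.15,0,0],0,0],[[-2,0,0],0,0],[[-5,0,0],0,0],[[-8,0,0],0,0],[[-8,0,0],0,0],[[-8,0,0],0,0],[[-8,0,0],0,0]]}}

```text
time_s: 7.5
ee_pos: [665.2, -97.0, 199.9]
ee_rot: [-170.2, 89.9, 168.3]
force: [0.3, 0.2, 0.6]
gripper_width: 45.4
```

```bash
python3 - <<'E'
from h import *
cal=viewer.get_calibration("wrist"); im=viewer.grab_frame("wrist")
p=OBJ['tRS']; c=proj(cal,[[*p,42]])[0]; print(c.round(0), circ(cal,im,'red',c,60,42))
cv2.imwrite("pics/w3.png",im[:,:,::-1])
go(*OBJ['lBL'],200)
E
```

```text
[280. 215.] (array([664.38791055, -95.56152184,  27.07660378]), np.float64(0.4417128142063511))
t 7.55 at [665.3 -97.1 199.9] w 45.4 F [-0.2 -0.4 -0.1] shift cm [ 0.   15.97 -5.77]
```

View pics/w3.png

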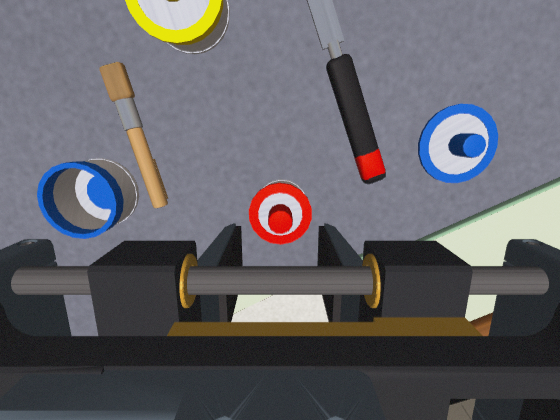

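{"name": "move_arm", "arguments": {"moves": [[[0,16,-5.8],0,0],[[0,16,-5.8],0,0],[[0,16,-5.8],0,0],[[0,16,-5.8],0,0],[[0,16,-5.8],0,0],[[0,16,-5.8],0,0]]}}

```text
time_s: 8.3
ee_pos: [670.6, 71.5, 200.9]
ee_rot: [-130.4, 90.0, -152.0]
force: [-0.4, -0.1, 0.3]
gripper_width: 45.4
```

```bash
python3 - <<'E'
from h import *
cal=viewer.get_calibration("wrist"); im=viewer.grab_frame("wrist")
p=OBJ['lBL']; c=proj(cal,[[*p,13]])[0]; print(c.round(0), circ(cal,im,'blue',c,60,13))
go(*OBJ['lBL'],93.4)
E
```

```text
[280. 206.] (array([670.115571  ,  75.1921126 ,  35.08987037]), np.float64(0.35347586467005243))
t 8.35 at [670.6  71.5 201. ] w 45.7 F [-0.7 -0.7 -1.1] shift cm [10.76  0.1  -0.08]
```

{"name": "move_arm", "arguments": {"moves": [[[5,0.2,-0.1],0,0],[[8,0.2,-0.1],0,0],[[10.75,0.2,-0.1],0,0],[[10.75,0.2,-0.1],0,0],[[10.75,0.2,-0.1],0,0],[[10.75,0.2,-0.1],0,-1],[[10.75,0.2,-0.1],0,-1],[[10.75,0.2,-0.1],0,-1],[[10.75,0.2,-0.1],0,-1],[[10.75,0.2,-0.1],0,-1],[[10.75,0.2,-0.1],0,-1]]}}

```text
time_s: 9.72
ee_pos: [670.4, 75.2, 93.9]
ee_rot: [17.7, 90.0, -3.8]
force: [0.9, 0.5, 1.1]
gripper_width: 19.1
```

```bash
python3 - <<'E'
from h import *
go(*OBJ['tBL'],205)
E
```

```text
t 9.72 at [670.4  75.2  93.9] w 19.1 F [0.9 0.5 1.1] shift cm [-11.11 -33.25   4.63]
```

{"name": "move_arm", "arguments": {"moves": [[[-4,0,0],0,-1],[[-8,0,0],0,-1],[[-11.1,-1,0],0,-1],[[-11.1,-33.2,4.6],0,-1],[[-11.1,-33.2,4.6],0,-1],[[-11.1,-33.2,4.6],0,-1],[[-11.1,-33.2,4.6],0,-1],[[-11.1,-33.2,4.6],0,-1],[[-11.1,-33.2,4.6],0,-1],[[-11.1,-33.2,4.6],0,-1],[[-11.1,-33.2,4.6],0,-1],[[-11.1,-33.2,4.6],0,-1]]}}

```text
time_s: 11.22
ee_pos: [591.8, -248.9, 204.7]
ee_rot: [108.2, 90.0, 86.8]
force: [0.1, -1.3, -0.9]
gripper_width: 19.3
```

```bash
python3 - <<'E'
from h import *
go(*OBJ['tBL'],129.5)
im=viewer.grab_frame("wrist"); cv2.imwrite("pics/w4.png",im[:,:,::-1])
E
```

```text
t 11.22 at [ 591.8 -248.9  204.7] w 19.3 F [ 0.1 -1.3 -0.9] shift cm [ 7.52 -0.23  0.04]
```

View pics/w4.png

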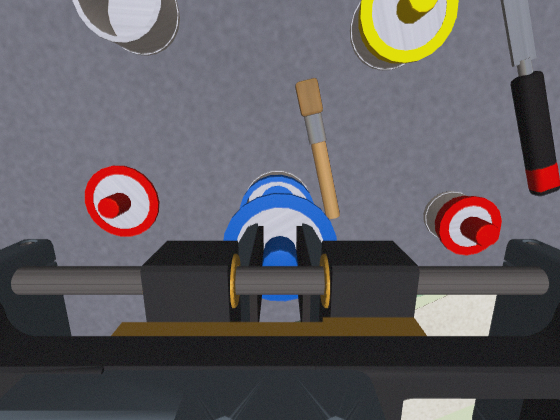

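{"name": "move_arm", "arguments": {"moves": [[[3,-0.2,0],0,-1],[[5,-0.2,0],0,-1],[[6,-0.2,0],0,-1],[[6.5,-0.2,0],0,-1],[[6.9,-0.2,0],0,-1],[[7.1,-0.2,0],0,-1],[[7.3,-0.2,0],0,-1],[[7.4,-0.2,0],0,-1],[[7.5,-0.2,0],0,-1],[[7.6,-0.2,0],0,-1],[[7.6,-0.2,0],0,-1]]}}

```text
time_s: 12.65
ee_pos: [590.7, -252.4, 129.8]
ee_rot: [1.6, 90.0, -19.9]
force: [-1.4, 0.5, 5.2]
gripper_width: 19.5
```

Contact at the expected height (129.8). Release, lift and look.

{"name": "move_arm", "arguments": {"moves": [[[-0.1,0,0],0,0],[[-0.1,0,0],0,0],[[-0.1,0,0],0,0],[[-0.1,0,0],0,0],[[-2,0,0],0,0],[[-5,0,0],0,0],[[-7.5,0,0],0,0],[[-7.5,0,0],0,0],[[-7.5,0,0],0,0],[[-7.5,0,0],0,0]]}}

```text
time_s: 13.9
ee_pos: [590.0, -252.1, 202.1]
ee_rot: [175.1, 89.8, 153.6]
force: [0.5, -0.1, 0.7]
gripper_width: 45.4
```

```bash
python3 - <<'E'
from h import *
cal=viewer.get_calibration("wrist"); im=viewer.grab_frame("wrist")
p=OBJ['tBL']; c=proj(cal,[[*p,49]])[0]; print(c.round(0), circ(cal,im,'blue',c,65,49))
cv2.imwrite("pics/w5.png",im[:,:,::-1])
go(*OBJ['lRL'],200)
E
```

```text
[280. 218.] (array([ 590.92248824, -251.54621673,   35.1567068 ]), np.float64(0.6231762561349043))
t 13.95 at [ 590.1 -252.1  202.3] w 45.8 F [-0.7  0.6  0.3] shift cm [  0.23 -14.98  -0.18]
```

View pics/w5.png

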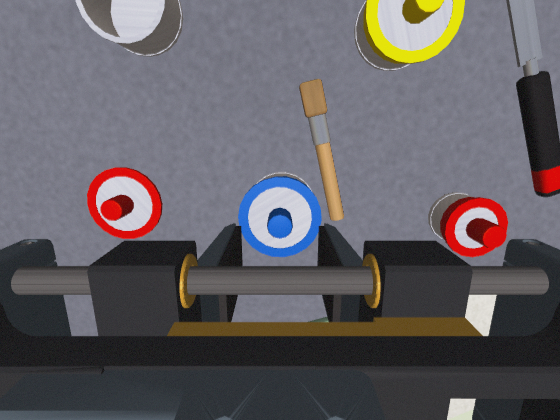

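Blue large is seated (lid at (280,215), radius 35.2 mm at rim height). Next comes the red large lid.

{"name": "move_arm", "arguments": {"moves": [[[0.2,-15,-0.2],0,0],[[0.2,-15,-0.2],0,0],[[0.2,-15,-0.2],0,0],[[0.2,-15,-0.2],0,0],[[0.2,-15,-0.2],0,0],[[0.2,-15,-0.2],0,0]]}}

```text
time_s: 14.7
ee_pos: [534.5, -389.6, 201.7]
ee_rot: [106.9, 90.0, 85.5]
force: [0.5, 0.2, -0.6]
gripper_width: 45.2
```

```bash
python3 - <<'E'
from h import *
cal=viewer.get_calibration("wrist"); im=viewer.grab_frame("wrist")
p=OBJ['lRL']; c=proj(cal,[[*p,13]])[0]; print(c.round(0), circ(cal,im,'red',c,60,13))
go(*OBJ['lRL'],93.7)
E
```

```text
[277. 206.] (array([ 533.09714396, -388.78190287,   35.11464111]), np.float64(0.26580915130452354))
t 14.75 at [ 534.4 -389.8  201.8] w 45.9 F [ 0.  -0.5  0.4] shift cm [10.8  -0.14 -0.05]
```

{"name": "move_arm", "arguments": {"moves": [[[5,0,-0.1],0,0],[[8,0,-0.1],0,0],[[10.8,0,-0.1],0,0],[[10.8,0,-0.1],0,0],[[10.8,0,-0.1],0,0],[[10.8,0,-0.1],0,-1],[[10.8,0,-0.1],0,-1],[[10.8,0,-0.1],0,-1],[[10.8,0,-0.1],0,-1],[[10.8,0,-0.1],0,-1],[[10.8,0,-0.1],0,-1]]}}

```text
time_s: 16.12
ee_pos: [532.8, -390.7, 93.8]
ee_rot: [63.2, 90.0, 41.6]
force: [-0.4, 0.5, 2.1]
gripper_width: 19.4
```

```bash
python3 - <<'E'
from h import *
go(*OBJ['tRL'],210)
E
```

```text
t 16.12 at [ 532.8 -390.7   93.8] w 19.4 F [-0.4  0.5  2.1] shift cm [-11.6   63.03 -13.34]
```

{"name": "move_arm", "arguments": {"moves": [[[-4,0,0],0,-1],[[-8,0,0],0,-1],[[-11.6,1,0],0,-1],[[-11.6,63,-13.3],0,-1],[[-11.6,63,-13.3],0,-1],[[-11.6,63,-13.3],0,-1],[[-11.6,63,-13.3],0,-1],[[-11.6,63,-13.3],0,-1],[[-11.6,63,-13.3],0,-1],[[-11.6,63,-13.3],0,-1],[[-11.6,63,-13.3],0,-1],[[-11.6,63,-13.3],0,-1],[[-11.6,63,-13.3],0,-1],[[-11.6,63,-13.3],0,-1],[[-11.6,63,-13.3],0,-1],[[-11.6,63,-13.3],0,-1],[[-11.6,63,-13.3],0,-1],[[-11.6,63,-13.3],0,-1]]}}

```text
time_s: 18.38
ee_pos: [640.4, 242.9, 210.0]
ee_rot: [37.8, 90.0, 16.2]
force: [-0.3, 0.7, -0.0]
gripper_width: 19.2
```

```bash
python3 - <<'E'
from h import *
go(*OBJ['tRL'],129.8)
im=viewer.grab_frame("wrist"); cv2.imwrite("pics/w6.png",im[:,:,::-1])
E
```

```text
t 18.38 at [640.4 242.9 210. ] w 19.2 F [-0.3  0.7 -0. ] shift cm [ 8.02  0.14 -0.08]
```

View pics/w6.png

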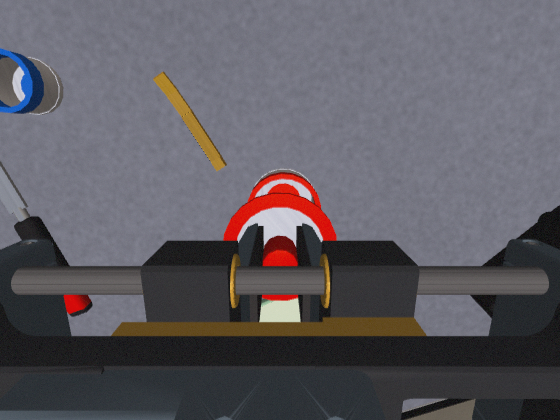

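{"name": "move_arm", "arguments": {"moves": [[[3.5,0.2,-0.1],0,-1],[[5.5,0.2,-0.1],0,-1],[[6.5,0.2,-0.1],0,-1],[[7.0,0.2,-0.1],0,-1],[[7.4,0.2,-0.1],0,-1],[[7.6,0.2,-0.1],0,-1],[[7.8,0.2,-0.1],0,-1],[[7.9,0.2,-0.1],0,-1],[[8.0,0.2,-0.1],0,-1],[[8.1,0.2,-0.1],0,-1],[[8.1,0.2,-0.1],0,-1]]}}

```text
time_s: 19.8
ee_pos: [640.1, 246.3, 129.8]
ee_rot: [46.3, 90.0, 24.8]
force: [-2.6, -1.5, 5.1]
gripper_width: 19.2
```

{"name": "move_arm", "arguments": {"moves": [[[-0.1,0,0],0,0],[[-0.1,0,0],0,0],[[-0.1,0,0],0,0],[[-0.1,0,0],0,0],[[-2,0,0],0,0],[[-5,0,0],0,0],[[-7.5,0,0],0,0],[[-7.5,0,0],0,0],[[-7.5,0,0],0,0],[[-7.5,0,0],0,0]]}}

```text
time_s: 21.05
ee_pos: [639.5, 246.1, 202.4]
ee_rot: [-139.9, 89.9, -161.4]
force: [-0.3, -0.4, 0.4]
gripper_width: 45.9
```

```bash
python3 - <<'E'
from h import *
cal=viewer.get_calibration("wrist"); im=viewer.grab_frame("wrist")
p=OBJ['tRL']; c=proj(cal,[[*p,49]])[0]; print(c.round(0), circ(cal,im,'red',c,65,49))
cv2.imwrite("pics/w7.png",im[:,:,::-1])
go(*OBJ['lBS'],200)
E
```

```text
[277. 218.] (array([640.19492657, 247.18188551,  35.09811568]), np.float64(0.28957463356320545))
t 21.1 at [639.6 246.1 202.5] w 45.7 F [-0.  -0.4 -0.4] shift cm [  0.31  -9.92 -26.87]
```

View pics/w7.png

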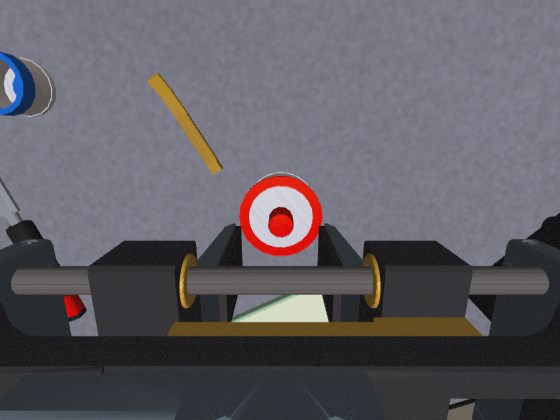

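{"name": "move_arm", "arguments": {"moves": [[[0.2,-9.9,-26.9],0,0],[[0.2,-9.9,-26.9],0,0],[[0.2,-9.9,-26.9],0,0],[[0.2,-9.9,-26.9],0,0],[[0.2,-9.9,-26.9],0,0],[[0.2,-9.9,-26.9],0,0],[[0.2,-9.9,-26.9],0,0],[[0.2,-9.9,-26.9],0,0]]}}

```text
time_s: 22.1
ee_pos: [354.7, 253.2, 201.7]
ee_rot: [49.5, 90.0, 27.9]
force: [-0.4, -0.2, 0.6]
gripper_width: 45.5
```

```bash
python3 - <<'E'
from h import *
cal=viewer.get_calibration("wrist"); im=viewer.grab_frame("wrist")
p=OBJ['lBS']; c=proj(cal,[[*p,13]])[0]; print(c.round(0), circ(cal,im,'blue',c,60,13))
cv2.imwrite("pics/w8.png",im[:,:,::-1])
go(*OBJ['lBS'],93.7)
E
```

```text
[277. 205.] (array([352.93611531, 255.05361289,  27.01058939]), np.float64(0.32199099608560644))
t 22.15 at [354.6 253.  201.6] w 45.5 F [-1.  -0.3 -0.5] shift cm [10.79 -0.1  -0.11]
```

View pics/w8.png

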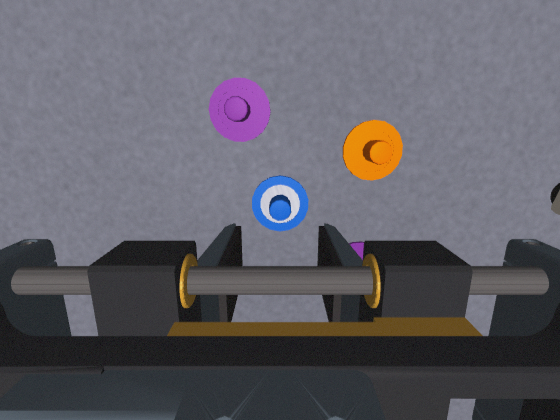

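The blue small lid is centred at (280,203). The orange and purple lids are clear of the fingers.

{"name": "move_arm", "arguments": {"moves": [[[5,0,-0.1],0,0],[[8,0,-0.1],0,0],[[10.8,0,-0.1],0,0],[[10.8,0,-0.1],0,0],[[10.8,0,-0.1],0,0],[[10.8,0,-0.1],0,-1],[[10.8,0,-0.1],0,-1],[[10.8,0,-0.1],0,-1],[[10.8,0,-0.1],0,-1],[[10.8,0,-0.1],0,-1],[[10.8,0,-0.1],0,-1]]}}

```text
time_s: 23.52
ee_pos: [352.7, 253.4, 93.9]
ee_rot: [52.5, 90.0, 31.0]
force: [0.1, -0.1, -0.1]
gripper_width: 19.2
```

```bash
python3 - <<'E'
from h import *
go(*OBJ['tBS'],205)
E
```

```text
t 23.52 at [352.7 253.4  93.9] w 19.2 F [ 0.1 -0.1 -0.1] shift cm [-11.11 -13.05  16.34]
```

{"name": "move_arm", "arguments": {"moves": [[[-4,0,0],0,-1],[[-8,0,0],0,-1],[[-11.1,0,1],0,-1],[[-11.1,-13,16.3],0,-1],[[-11.1,-13,16.3],0,-1],[[-11.1,-13,16.3],0,-1],[[-11.1,-13,16.3],0,-1],[[-11.1,-13,16.3],0,-1],[[-11.1,-13,16.3],0,-1],[[-11.1,-13,16.3],0,-1],[[-11.1,-13,16.3],0,-1]]}}

```text
time_s: 24.9
ee_pos: [456.1, 73.4, 204.8]
ee_rot: [125.5, 90.0, 104.1]
force: [-0.5, -1.4, -0.1]
gripper_width: 19.4
```

```bash
python3 - <<'E'
from h import *
go(*OBJ['tBS'],122.9)
im=viewer.grab_frame("wrist"); cv2.imwrite("pics/w9.png",im[:,:,::-1])
E
```

```text
t 24.9 at [456.1  73.4 204.8] w 19.4 F [-0.5 -1.4 -0.1] shift cm [ 8.19 -0.11  0.11]
```

View pics/w9.png

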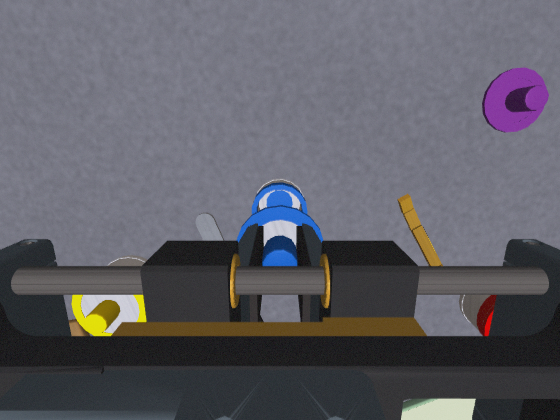

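{"name": "move_arm", "arguments": {"moves": [[[3.5,0,0.1],0,-1],[[5.5,0,0.1],0,-1],[[6.5,0,0.1],0,-1],[[7.0,0,0.1],0,-1],[[7.4,0,0.1],0,-1],[[7.7,0,0.1],0,-1],[[7.9,0,0.1],0,-1],[[8.0,0,0.1],0,-1],[[8.1,0,0.1],0,-1],[[8.25,0,0.1],0,-1],[[8.25,0,0.1],0,-1]]}}

```text
time_s: 26.32
ee_pos: [457.6, 72.2, 122.8]
ee_rot: [36.6, 90.0, 15.1]
force: [-0.1, -0.2, 5.1]
gripper_width: 19.1
```

Release, lift, and clear the arm away to the left for the overview pictures.

{"name": "move_arm", "arguments": {"moves": [[[-0.1,0,0],0,0],[[-0.1,0,0],0,0],[[-0.1,0,0],0,0],[[-0.1,0,0],0,0],[[-2,0,0],0,0],[[-5,0,0],0,0],[[-8,0,0],0,0],[[-8,0,0],0,0],[[-8,0,0],0,0]]}}

```text
time_s: 27.45
ee_pos: [456.8, 72.1, 201.5]
ee_rot: [-155.4, 89.9, -176.9]
force: [-0.4, -0.1, 0.6]
gripper_width: 45.2
```

```bash
python3 - <<'E'
from h import *
cal=viewer.get_calibration("wrist"); im=viewer.grab_frame("wrist")
p=OBJ['tBS']; c=proj(cal,[[*p,42]])[0]; print(c.round(0), circ(cal,im,'blue',c,60,42))
go(211,534.5,292)
E
```

```text
[278. 215.] (array([457.03323057,  73.55941725,  27.39042021]), np.float64(0.8924901850787492))
t 27.5 at [456.7  72.1 201.2] w 45.4 F [-0.4  0.7 -0.4] shift cm [ -9.04  33.99 -39.85]
```

{"name": "move_arm", "arguments": {"moves": [[[-9,0,0],0,0],[[-9,34,-39.8],0,0],[[-9,34,-39.8],0,0],[[-9,34,-39.8],0,0],[[-9,34,-39.8],0,0],[[-9,34,-39.8],0,0],[[-9,34,-39.8],0,0],[[-9,34,-39.8],0,0],[[-9,34,-39.8],0,0],[[-9,34,-39.8],0,0],[[-9,34,-39.8],0,0],[[-9,34,-39.8],0,0],[[-9,34,-39.8],0,0],[[-9,34,-39.8],0,0]]}}

```text
time_s: 29.25
ee_pos: [212.7, 533.6, 292.5]
ee_rot: [55.7, 90.0, 34.1]
force: [0.6, -0.2, 0.8]
gripper_width: 45.8
```

```bash
python3 - <<'E'
from h import *
for n in("top","scene"):
    im=viewer.grab_frame(n); cal=viewer.get_calibration(n)
    cv2.imwrite(f"pics/{n}F.png",im[:,:,::-1])
    if n=="scene": 
        cv2.imwrite("pics/sF.png",cv2.resize(im[150:340,120:400,::-1],None,fx=2.85,fy=2.85,interpolation=cv2.INTER_CUBIC))
    for k,c,r,z in(('tRL','red',24,49),('tRS','red',18,42),('tBL','blue',24,49),('tBS','blue',18,42)):
        p=proj(cal,[[*OBJ[k],z]])[0]; f,e=circ(cal,im,c,p,r,z); print(n,k,p.round(0),f.round(1),round(e,1))
E
```

```text
top tRL [169. 133.] [639.3 244.2  34.9] 0.8
top tRS [312. 124.] [664.  -98.   26.6] 0.7
top tBL [378. 154.] [ 590.5 -253.7   34.7] 1.6
top tBS [242. 211.] [457.5  70.7  26.3] 0.7
scene tRL [352. 303.] [641.6 245.3  34.8] 0.8
scene tRS [204. 273.] [665.8 -96.6  27. ] 1.4
scene tBL [155. 227.] [ 592.8 -252.1   35.5] 1.9
scene tBS [298. 217.] [459.3  71.6  26.7] 1.7
```

View pics/topF.png

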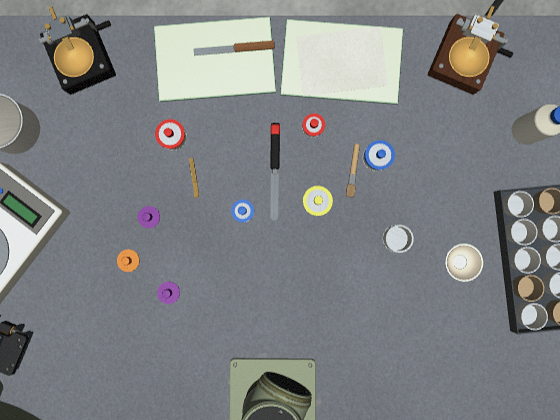

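View pics/sF.png

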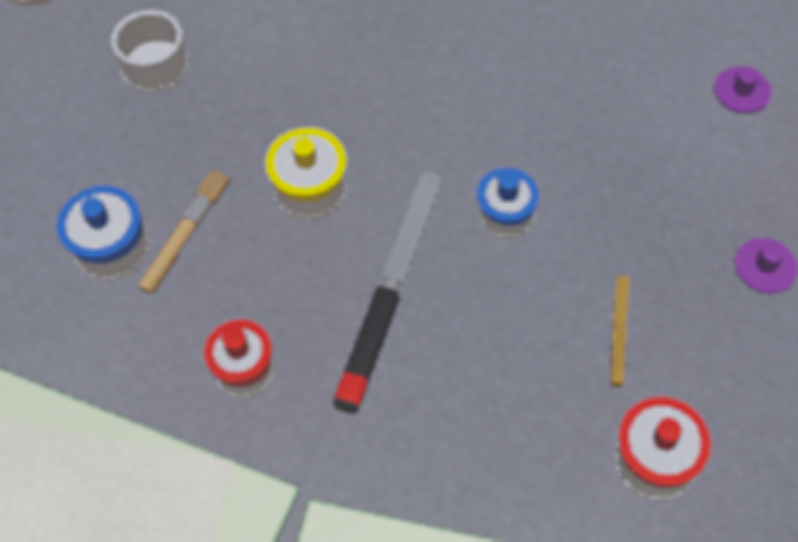

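```bash
python3 - <<'E'
from h import *
tiles=[]
for n in("top","scene"):
    im=cv2.imread(f"pics/{n}F.png"); cal=viewer.get_calibration(n); row=[]
    for k,c,r,z,R0 in(('tRL','red',24,49,35),('tRS','red',18,42,27),('tBL','blue',24,49,35),('tBS','blue',18,42,27)):
        rgb=im[:,:,::-1].copy()
        p=proj(cal,[[*OBJ[k],z]])[0]; f,e=circ(cal,rgb,c,p,r,z)
        o=(p-24).astype(int); S=8
        t=cv2.resize(im[o[1]:o[1]+48,o[0]:o[0]+48],None,fx=4,fy=4,interpolation=cv2.INTER_CUBIC)
        a=np.linspace(0,2*np.pi,80)
        for rr,zz in((R0,z),(10,z+24),(R0-3,0)):
            q=proj(cal,np.c_[f[0]+rr*np.cos(a),f[1]+rr*np.sin(a),np.full(80,zz)])
            if zz: cv2.polylines(t,[((q-o+.5)*4-.5).round().astype(np.int32)],True,(0,255,0),1)
        row.append(t)
    tiles.append(np.hstack(row))
cv2.imwrite("pics/ov.png",np.vstack(tiles))
E
```

```text
(no output)
```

View pics/ov.png

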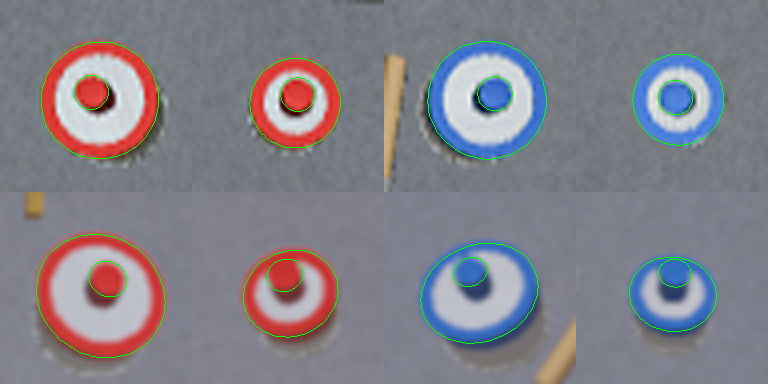

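```bash
python3 - <<'E'
from workcell import env,status
s=status.state(); print(s["time_s"],s["ee_pos"]); print(env.job_done())
E
```

```text
29.35 [212.43966249 533.98335387 292.55818097]
the job is handed in; nothing more can be done
None
```

All four red and blue tins are closed, each with the lid of its own colour and size. I handed the job in at 29.4 s, with the arm parked clear.

- **Seating:** each lid met its rim within about 0.5 mm of the height worked out for a fully seated lid, with 5–6 N of contact force. I then released it.
- **Final pictures:** the ring and knob outlines in both the top and scene views match level lids at rim height. The fitted ring radii are about 35 mm for the large lids and 27 mm for the small ones. The tins stand within about 3 mm of where they were first measured, which is about the measuring error.
- **Left alone:** the yellow tin, the plain tin, and the orange and purple lids look unmoved.
- **Disagreements:** the cameras differed by 1–3 mm in position. The outline fit of the blue large lid left up to 1.9 mm at the worst point, probably from the blue band below showing. I found no tilt and no failed checks.

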